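Find the hidden release of the weights box

TASK

The blue lock box of reference weights opens by a hidden release in its back edge, the long side that faces away from the robot. Touch the back edge with a fingertip near the end with the white dot, feel along it towards the other end until you find the notch, and press the key inside the notch fully home so that the drawer comes out at the front; then take the hand away. Grasp nothing, do not touch the drawer itself, and leave the two vials and the stamp where they stand.

Things in the scene. Friction and masses are not known exactly. Their poses are not given: they have to be found in the camera images.
- case: blue steel lock box fixed to the bench, 140 mm (its x, front to back) by 270 mm (its y) by 50 mm high. Origin: centre of its underside; -x is the front with the drawer, +x the back, +y the end with the white dot. A finger that stands upright behind the box, its tip 20 to 30 mm above the bench, can slide along the back face and enters the notch from behind.
- back_middle (a point): middle of the back face (x = +70, y = 0, z = 25 mm in the box's frame). The face is upright and smooth, from y = -135 to +135 mm and z = 4 to 50 mm, broken only by one notch of the same blue, 46 mm long along y, open at the back and top, square sides, sill at z = 12 mm. The notch's centre lies anywhere from y = -35 to +35 mm; it is not reported: feel for it.
- start_mark (a point): point on the back top edge of the box (x = +70, y = +118, z = 50 mm in the box's frame) beside the white dot, 10 mm across, on the box's top; begin by touching the back face at y = +75 mm or more, that is in the last 60 mm of the edge at this end, for a moment (0.1 s or more), then feel along in contact or in touches no more than 20 mm apart, skipping no part of the edge
- edge_far_end (a point): point on the back top edge near the other end (x = +70, y = -118, z = 50 mm in the box's frame)
- release_key (a joint): the hidden key is the back of the notch: a blue plate 44 mm wide, z = 14 to 48 mm, its face 5 mm deeper than the back face; pressed along the box's -x. Value: 0 untouched, 0.007 m fully pressed (hard stop). It takes about 4 to 6 N, has no return spring and stays where it is left; it drives the drawer, which comes out 6 mm for each 1 mm of key travel
- drawer: aluminium-fronted drawer in the box's front with four small weights fixed in it; its frame coincides with the box's frame when shut, and lies 42 mm along the box's -x when fully out. It is moved by the key alone and must not be touched
- vial_red: loose vial with a red cap, 25 mm across, 50 mm high, standing 95 to 110 mm behind the back face; origin at the centre of its underside; leave alone
- vial_blue: loose vial with a blue cap, 25 mm across, 50 mm high, standing 95 to 110 mm behind the back face; origin at the centre of its underside; leave alone
- date_stamp: loose stamp with a red handle and a black foot, 27 x 36 x 71 mm, standing beside the box's end without the dot; origin at the centre of its underside; leave alone

How it is judged:
By the outcome, as a careful person would: the job done as asked, in the order asked, and still so for the second after the job is handed in, with the robot touching nothing.
It also fails if it takes over 51 s, if anything falls off the work surface, if the arm or the gripper's body presses on something with over 40 N, if the wrist force passes 120 N, or if a joint passes its speed limit or range.

ROBOT

A 6-joint arm with a two-finger parallel gripper is mounted at the origin on a cart in front of the work surface, level with it; the furniture and walls round the work are solid. World frame = base frame: x ahead of the robot, y to its left, z up, the work surface at z = 0. Lengths are in mm, angles in rad, forces in N, time in s.
With the tool pointing down it reaches from about 325 to 875 mm from the base axis. Payload 4.4 kg.
Tool frame: the origin (TCP) lies on the centre line of the jaws, within the pads' length; the fingertips stand ahead of it and the grasp point (between the pads) lies 6 mm ahead of it (ctrl.tcp_to_tips is the z of the fingertips in the tool frame, in mm); z points along the fingers, y is the direction in which the jaws open and shut (so a half turn about z gives the same grasp; the last joint's range is limited). The gripper opens to 85 mm and grips with 20 to 120 N. Pads are 22 mm wide; open, the fingers measure 114 mm over their backs; the gripper's body (76 mm by 85 mm) begins 54 mm behind the grasp point. The pads swing forward as they close: fully open they stand 13 mm farther back than shut.
Start: joints at [-1.3, 0.207, 1.542, -0, 1.393, -0.15], TCP at [234.871, -524.846, 256.282] pointing down, gripper open.
Joint ranges: [-2.73, 2.73], [-0.86, 2.22], [0.23, 2.46], [-1.11, 4.25], [0.08, 2.63], [-2.82, 2.82]. Speed limits (rad/s): [2.79, 2.79, 3.14, 3.14, 3.14, 3.14].

INTERFACE

Orientations are given as a 3x3 rotation matrix whose columns are the frame's x, y, z axes.
In Python, from plant import ctrl, sensors, optics gives the robot as it stands. Calls block until the motion is done:
- ctrl.move_ptp(position, orientation): joint-space move of the TCP to a pose.
- ctrl.move_l(position, rot=None, vel=150, threshold=None): straight line of the TCP; rot=None keeps the orientation; vel is the mean speed in mm/s. With threshold (N) it stops when the force on the tool has changed by that much, and returns True; else False.
- ctrl.set_joints(angles): joint-space move.
- ctrl.gripper_to(opening, force=None): finger opening in mm; force is the grip in N (None keeps the last); returns when the fingers have stopped.
- ctrl.hold(seconds).
- ctrl.solve_ik(position, orientation): joint angles nearest the present ones, or None.
- sensors.read_state(): the state.
- optics.grab_frame(name): name is "scene" or "top"; returns (picture, depth): 420x560x3 uint8, red, green, blue; 420x560 float32, mm along the optical axis (not along the pixel's ray), 0 where there is no reading.
- optics.camera_params(name): a dict with "mtx" (3x3 intrinsics, pixels), "R" (3x3) and "t" (3): a world point X has camera coordinates R X + t. Camera axes: x right, y down, z forward; pixel columns grow to the right and rows downward; lengths in mm; the calibration is good to about 2 mm. A picture is of the moment at which its call begins. camera_params takes no time and is no camera call.
A pose or a line that the arm cannot do raises ctrl.MotionError and nothing moves.
- ctrl.finish_job(): hands the job in, once; it reports no verdict.
The state is a dict: "t": time; "q": joint angles; "qvel": joint speeds; "tau": joint torques, N m; "eef_pos": TCP position; "eef_rot": TCP orientation; "force": force on the tool from outside, world axes, zero at the start; "wrist_torque": the same for the moment, N m; "grip_width": finger opening in mm.
Only numpy, scipy, OpenCV 4.12 (cv2) and the standard library are available. Lean on these libraries where they do the work, as an engineer would, in place of code of your own. Each camera call takes 0.05 s, during which the arm holds its last target. There are 200 camera calls.

## Working session

There is one attempt and no reset: what is moved stays moved. The work goes in short steps, each a Python script; the robot and the scene stay as the last script left them, time stands still between calls to the robot, and variables do not carry over. Pictures are saved under pics/ and viewed, about 8 in all and at most 12, crops included, and the job is handed in when it is done.

```bash
mkdir -p pics; ls
python3 - <<'E'
from plant import ctrl,sensors,optics
import cv2,numpy as np
for n in("scene","top"):
    p,d=optics.grab_frame(n); cv2.imwrite(f"pics/{n}0.png",p[:,:,::-1]); np.save(f"pics/{n}0.npy",d)
    c=optics.camera_params(n); print(n,c["mtx"].tolist(),np.round(c["R"],3).tolist(),np.round(-c["R"].T@c["t"],0))
s=sensors.read_state(); print(s,ctrl.tcp_to_tips)
E
```

```text
pics
scene [[542.0368179536046, 0.0, 273.87695717314966], [0.0, 542.0368179536046, 217.83585564908103], [0.0, 0.0, 1.0]] [[-0.659, -0.752, 0.014], [-0.425, 0.357, -0.832], [0.62, -0.554, -0.555]] [-175.  669.  734.]
top [[520.6368355935602, 0.0, 284.8173219359746], [0.0, 520.6368355935602, 198.99759803692774], [0.0, 0.0, 1.0]] [[0.008, -1.0, 0.027], [-0.995, -0.011, -0.096], [0.096, -0.026, -0.995]] [ 463.   17. 1142.]
{'t': 0.1, 'q': array([-1.30048973e+00,  2.07334532e-01,  1.54281074e+00, -2.14024794e-05,
        1.39354447e+00, -1.50492293e-01]), 'qvel': array([-0.00078439, -0.00290927, -0.00236559,  0.00020901, -0.00031236,
        0.00049706]), 'tau': array([-7.62328636e-04, -3.84095228e+01, -2.92549163e+01, -1.83254569e-04,
        4.84836215e-03, -2.28961153e-05]), 'eef_pos': array([ 234.69600626, -524.217217  ,  255.24215698]), 'eef_rot': array([[ 9.12761427e-01,  4.08492645e-01, -5.80281054e-04],
       [ 4.08492952e-01, -9.12759249e-01,  2.01531506e-03],
       [ 2.93584480e-04, -2.07654257e-03, -9.99997801e-01]]), 'force': array([ 1.06774151, -0.45398525, -0.26299695]), 'wrist_torque': array([-0.09184212,  0.013428  ,  0.03307633]), 'grip_width': 85.50525301068363} 25.0
```

View pics/top0.png

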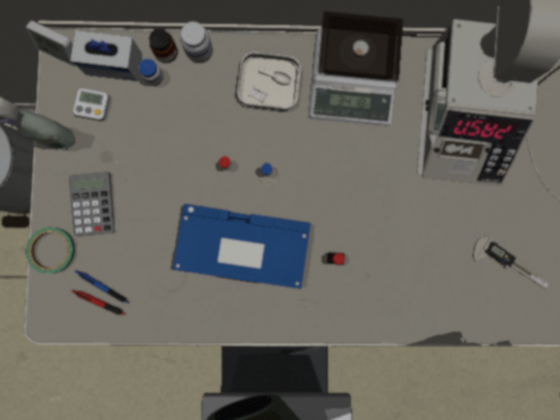

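View pics/scene0.png

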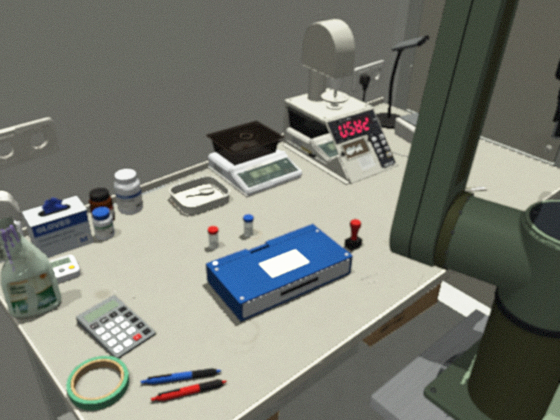

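The box is at about (242,245) in the top view. The white dot end is on the left, which is world +y, and the stamp is at (334,258) by the other end. The vials are at (224,163) and (266,169), behind the back edge. Next I'll measure the box from blue pixels at the box-top height.

```bash
cat > h.py <<'E'
import cv2,numpy as np
from plant import ctrl,sensors,optics
def cloud(n,d):
    c=optics.camera_params(n); K=c["mtx"]; v,u=np.mgrid[:420,:560]
    P=np.stack([(u-K[0,2])/K[0,0]*d,(v-K[1,2])/K[1,1]*d,d],-1)
    return (P-c["t"])@c["R"]
E
python3 - <<'E'
from h import *
for n in("top","scene"):
    p=cv2.imread(f"pics/{n}0.png"); W=cloud(n,np.load(f"pics/{n}0.npy"))
    h=cv2.cvtColor(p,cv2.COLOR_BGR2HSV)
    roi=(W[...,0]>300)&(W[...,0]<720)&(abs(W[...,1]-80)<250)
    b=cv2.inRange(h,(100,120,50),(125,255,255))>0
    m=(b&roi&(W[...,2]>42)&(W[...,2]<58)).astype(np.uint8)
    k,l,s,_=cv2.connectedComponentsWithStats(m); i=1+s[1:,4].argmax()
    pts=W[l==i]; r=cv2.minAreaRect(pts[:,:2].astype(np.float32))
    print(n,"z",np.median(pts[:,2]),r,cv2.boxPoints(r).round(1).tolist())
    wh=(cv2.inRange(h,(0,0,150),(180,90,255))>0)&roi&(W[...,2]>42)&(W[...,2]<58)
    k,l,s,c=cv2.connectedComponentsWithStats(wh.astype(np.uint8))
    for j in range(1,k):
        if s[j,4]>3: print(" white",s[j,4],c[j].round(),W[l==j].mean(0).round(0))
    for nm,lo,hi in(("red",(0,150,80),(8,255,255)),("blue",(100,120,50),(125,255,255))):
        mm=(cv2.inRange(h,lo,hi)>0)&roi&(W[...,2]>35)
        k,l,s,c=cv2.connectedComponentsWithStats(mm.astype(np.uint8))
        for j in range(1,k):
            if 15<s[j,4]<400: print(" ",nm,s[j,4],c[j].round(),W[l==j].mean(0).round(0))
E
```

```text
top z 49.90994680916149 ((468.89306640625, 78.28288269042969), (268.25030517578125, 136.88491821289062), 81.97884368896484) [[382.3999938964844, -45.0], [518.0, -64.0999984741211], [555.4000244140625, 201.5], [419.79998779296875, 220.60000610351562]]
 white 11 [190. 209.] [545. 186.  51.]
 white 973 [241. 253.] [455.  79.  51.]
  red 90 [224. 162.] [643. 116.  62.]
  red 97 [338. 258.] [ 445. -122.   69.]
  blue 81 [266. 169.] [630.  28.  63.]
scene z 51.08377625669405 ((467.2690734863281, 78.38959503173828), (270.4119873046875, 142.69642639160156), 82.14195251464844) [[378.1000061035156, -45.79999923706055], [519.5, -65.30000305175781], [556.4000244140625, 202.60000610351562], [415.1000061035156, 222.10000610351562]]
 white 10 [246. 215.] [640.  27.  51.]
 white 71 [279. 236.] [528.  23.  51.]
 white 12 [317. 229.] [493. -57.  51.]
 white 5 [207. 230.] [650. 128.  48.]
 white 72 [220. 258.] [547. 168.  51.]
 white 809 [284. 263.] [453.  80.  52.]
 white 9 [346. 254.] [390. -38.  52.]
 white 9 [216. 269.] [525. 195.  51.]
 white 12 [242. 298.] [426. 209.  52.]
  red 66 [355. 223.] [ 439. -118.   68.]
  red 58 [213. 230.] [642. 119.  49.]
  blue 54 [248. 218.] [628.  30.  50.]
```

Both views agree. The box centre is about (468.5, 78.3), its +y axis is (0.139, 0.990), and the dot falls at box (61, 117), as it should. I'll close the jaws, go behind the dot end and make the first touch.

```bash
cat >> h.py <<'E'
a=np.radians(-7.95); bx=np.array([np.cos(a),np.sin(a),0]); by=np.array([-bx[1],bx[0],0]); C=np.array([468.5,78.3,0])
R=np.column_stack([bx,-by,[0,0,-1]])
w=lambda x,y,z:C+x*bx+y*by+[0,0,z]
def box():
    s=sensors.read_state(); p=s["eef_pos"]-C
    return np.round([p@bx,p@by,p[2],s["force"]@bx,s["force"]@by,s["force"][2],s["t"]],2)
E
python3 - <<'E'
from h import *
ctrl.gripper_to(0,30)
ctrl.move_ptp(w(110,95,200),R); print(box())
ctrl.move_l(w(110,95,50),vel=120); print(box())
f=ctrl.move_l(w(90,95,50),vel=60,threshold=4); print(f,box())
if not f: f=ctrl.move_l(w(72,95,50),vel=20,threshold=3); print(f,box())
ctrl.hold(.3); print(box())
p,d=optics.grab_frame("scene"); cv2.imwrite("pics/s1.png",cv2.resize(p[150:330,150:400,::-1],None,fx=3,fy=3))
E
```

```text
[ 1.1041e+02  9.4200e+01  2.0010e+02 -4.4000e-01  1.0000e-01  8.9000e-01
  3.5900e+00]
[110.9   95.25  51.09  -0.66   0.35   0.29   4.99]
False [89.59 95.1  50.12  0.29  0.68 -0.69  5.48]
True [80.3  94.95 49.79  2.59  0.63  1.43  6.05]
[80.28 94.86 49.33  2.02 -0.16  0.67  6.35]
```

View pics/s1.png

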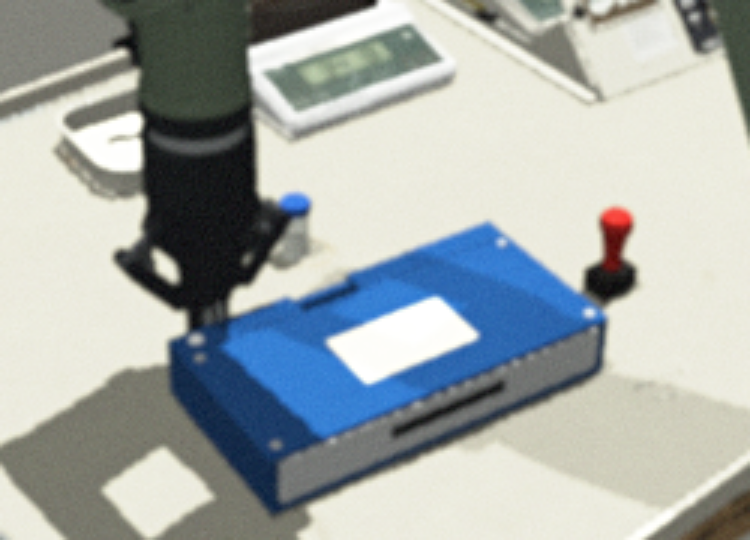

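The picture shows the fingertips at the back face by the dot end, pixel (205,320), with contact at x = 80.3. I'll feel along in 12 mm touches, advancing at most 4 mm past the face, which is still short of the key.

Run:
```python
from h import *
y=95; x0=80.3; found=False
f=ctrl.move_l(w(76.5,y,50),vel=20,threshold=5); ctrl.hold(.2); print(f,box())
while y>-45:
    y-=12
    ctrl.move_l(w(84,y,50),vel=60)
    f=ctrl.move_l(w(76.3,y,50),vel=25,threshold=4)
    b=box(); print(y,f,b)
    if b[0]<x0-2.5: found=True; break
    if b[6]>32: break
```

```text
True [80.27 94.85 49.53  0.28  0.65 -0.13  6.81]
83 True [80.19 82.99 50.04  1.43  0.46  1.72  7.44]
71 True [80.21 70.92 49.9   2.26 -0.44 -0.16  8.07]
59 True [80.16 58.91 49.91  1.43  0.21  1.53  8.71]
47 True [79.92 46.93 49.84  1.79  0.35  1.68  9.34]
35 True [79.85 34.92 49.96  1.2  -0.14  1.41  9.98]
23 False [ 7.584e+01  2.302e+01  4.987e+01 -3.600e-01 -3.000e-02  9.100e-01
  1.080e+01]
```

The finger entered the notch at y ≈ 23. I'll feel its two sides to centre the finger, then press the key to its hard stop.

Run:
```python
from h import *
f=ctrl.move_l(w(76.3,3,50),vel=25,threshold=4); lo=box(); print(f,lo)
f=ctrl.move_l(w(76.3,lo[1]+25,50),vel=25,threshold=4); hi=box(); print(f,hi)
y=(lo[1]+hi[1])/2; ctrl.move_l(w(76.3,y,50),vel=40)
for x in (70,68.5,66,64):
    f=ctrl.move_l(w(x,y,50),vel=12,threshold=20); print(x,f,box())
    if f: break
ctrl.hold(.3); print(box())
p,d=optics.grab_frame("scene"); cv2.imwrite("pics/s2.png",cv2.resize(p[150:330,150:400,::-1],None,fx=3,fy=3))
```

```text
False [76.31  3.05 50.01 -0.1  -0.63 -0.82 11.75]
False [76.28 27.93 49.99 -1.05  0.2  -0.92 12.9 ]
70 False [ 7.071e+01  1.561e+01  5.038e+01  4.690e+00 -2.000e-02 -3.600e-01
  1.404e+01]
68.5 False [ 6.880e+01  1.561e+01  5.032e+01  3.630e+00 -3.000e-02  4.300e-01
  1.432e+01]
66 False [ 6.780e+01  1.557e+01  5.049e+01  7.290e+00  4.000e-02 -2.980e+00
  1.468e+01]
64 False [67.66 15.58 50.73 12.18  0.32 -6.94 14.99]
[67.67 15.58 50.72 11.62 -0.1  -7.28 15.29]
```

View pics/s2.png

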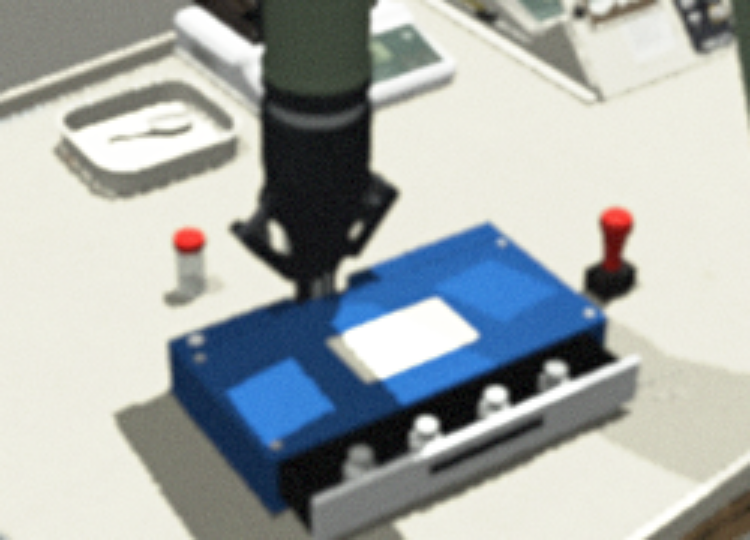

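The drawer is out and shows its four weights. The key stopped at 67.7, which is 12.2 mm below the face, and the force was still rising there, so it's at the hard stop. Now I'll take the hand away and check.

Run:
```python
from h import *
ctrl.move_l(w(108,15.6,50),vel=80); ctrl.move_l(w(108,15.6,220),vel=150)
ctrl.set_joints([-1.3,0.207,1.542,0,1.393,-0.15]); print(box())
p,d=optics.grab_frame("top"); cv2.imwrite("pics/t3.png",cv2.resize(p[130:330,130:380,::-1],None,fx=3,fy=3,interpolation=2)[:600])
W=cloud("top",d); q=(W-C); X=q@bx; Y=q@by
m=(abs(Y)<110)&(X<-60)&(X>-150)&(W[...,2]>25)&(W[...,2]<60)
print("drawer front x",np.percentile(X[m],[1,3,10]))
h=cv2.cvtColor(p,cv2.COLOR_RGB2HSV)
for lo,hi in(((0,150,80),(8,255,255)),((100,120,50),(125,255,255))):
    k,l,s,c=cv2.connectedComponentsWithStats(((cv2.inRange(h,lo,hi)>0)&(W[...,2]>35)&(W[...,0]>300)&(W[...,0]<720)&(abs(W[...,1]-80)<250)).astype(np.uint8))
    for j in range(1,k):
        if 15<s[j,4]<400: print(c[j].round(),W[l==j].mean(0).round(0))
```

```text
[-1.4713e+02 -6.2892e+02  2.5573e+02 -3.5000e-01  2.1000e-01 -1.6000e-01
  1.9790e+01]
drawer front x [-111.93659038 -109.93027706 -107.95469971]
[224. 162.] [645. 118.  50.]
[338. 258.] [ 445. -121.   80.]
[266. 169.] [632.  29.  50.]
```

View pics/t3.png

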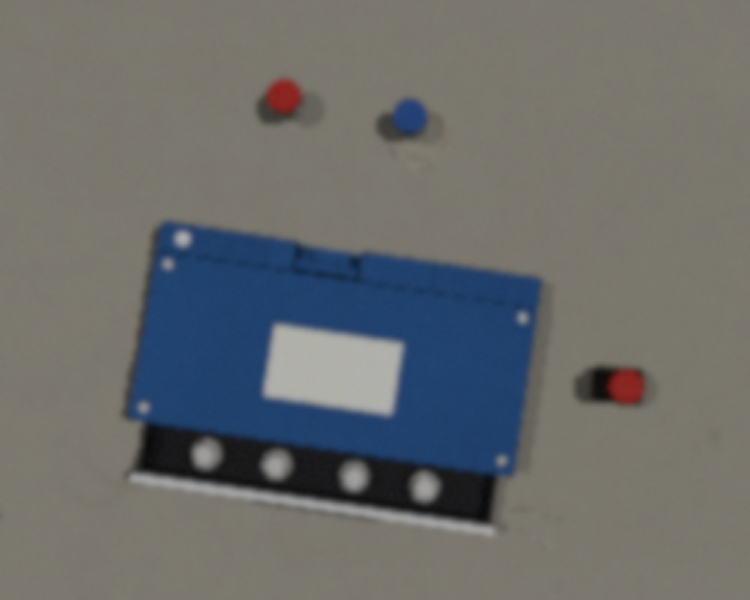

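The drawer front is at x ≈ -112 mm, fully out (70 + 42). The vials and stamp are at the same pixels as at the start, and the hand is clear.

```bash
python3 -c "
from h import *
ctrl.finish_job()"
```

```text
the job is handed in; nothing more can be done
```

The lock box is open: the key is pressed home, the drawer is fully out, and the job was handed in at about 20 s of the 51 s allowed.

- **Feeling along:** With the jaws closed, I touched the back face at y = +95 mm by the white dot for about 0.3 s. I then felt along in touches 12 mm apart, and the fingertip dropped into the notch at y ≈ +23 mm.
- **Pressing the key:** I pressed until the finger stopped about 12.2 mm below the back face (5 mm recess plus 7 mm key travel). The force there rose to about 12 N with no further movement.
- **Taking the hand away:** I backed straight out, lifted, and returned the arm to its starting joints.

**Last checks:**
- The drawer front is at about x = -112 mm, which matches the full 42 mm of travel.
- The vials and stamp are at the same pixel positions as in the first picture.
- The tool force is about zero.

**One check was inconclusive:** I tried to feel both sides of the notch to centre the finger. It met neither side between y = +3 and +28 mm, a wider free range than I expected. I pressed at the middle, y ≈ 15.6 mm, and felt no side force.

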